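# Ready the label printer after a roll change

### The job

A fresh roll has been put in the label printer on the packing bench. Using only your fingertips, push the printer's lid down until it is fully shut, then press down the raised end of the large rocker on the power block until it has tipped fully over, and then press the printer's long bar key all the way down for a moment and let it come back up. Keep to that order, do not press the small round key, do not swing the lid farther open, and do not pick up or shift the carton, spray can or tape roll.

Things in the scene. Friction and masses are not known exactly. Their poses are not given: they have to be found in the camera images.
- printer: Desktop label printer, pale grey, fixed to the bench; 230 mm deep (its x), 200 mm wide (its y). Origin: centre of its underside; x points to its back, z up; it stands within about 0.35 rad of facing the robot (front = -x). A front ledge 100 mm high (x -115 to -40 mm) carries two dark grey keys; behind it is an open tub with a white label roll under a dark grey lid. Shut, the lid covers x -45 to +110 mm, y -100 to +100 mm, and its top is level, 150 mm above the bench.
- lid_hinge_mid (a point): Fixed point on the lid's hinge line, at printer x +110, y 0, z 138 mm. The hinge line runs along the printer's y; the lid's top face lies 12 mm above the hinge line when shut.
- lid_press (a point): Point on the lid's upper face, on its centre line, 115 mm from the hinge line towards the front (40 mm from the lid's front edge); it moves with the lid. With the lid shut it lies at printer x -5, y 0, z 150 mm. A good place to push down.
- lid (a joint): Lid angle, rad: 0 shut, grows as the front edge rises (starts 0.25 to 0.5, stop at 1.2). A stiff hinge: the lid stays where it is left; about 2 to 4 N pushing down at lid_press closes it.
- feed_top (a point): Centre of the top face of the long bar key (22 mm along printer x, 46 mm along printer y), at printer x -80, y +40, z 110 mm when up; 10 mm above the ledge. It moves with the key.
- feed_key (a joint): How far the long bar key is pressed, m: 0 up, 0.006 fully down. A spring returns it; it takes about 1.5 N to start and 5 N fully down.
- round_top (a point): Centre of the top of the small round key (18 mm across), at printer x -80, y -55, z 110 mm. Not to be pressed.
- round_key (a joint): How far the round key is pressed, m: 0 up, 0.006 fully down; same spring as the bar key.
- power_block: Grey power block fixed to the bench, to the left or right of the printer; 110 mm (its x) by 75 mm (its y), 45 mm high. Origin: centre of its underside, z up; it is turned at most about 0.6 rad. On its top middle is one black rocker, 56 mm long (along x) and 32 mm wide. At the start the rocker's half towards the block's -x lies level, 55 mm above the bench, and the half towards +x stands up at 0.4 rad, its end 66 mm above the bench.
- rocker_high (a point): Point on the top face of the rocker's raised half, 18 mm along that face from the rocker's middle; at block x +17, z 62 mm at the start. It moves with the rocker; when the rocker has tipped fully over, that half is level and the point is at block x +22, z 54 mm.
- rocker (a joint): Rocker angle, rad: 0 off (half towards block +x raised, as at the start), 0.4 fully tipped over (that half level, other half raised). It pivots at block x 0, z 45 mm, stays where it is left, and takes about 3 to 4 N at rocker_high.
- carton: Small closed brown carton, 100 x 80 x 75 mm, loose, 0.45 kg, on the other side of the printer from the power block. Origin: centre of its underside. Leave it.
- spray_can: Aluminium spray can with a clear cap, 52 mm across, 155 mm high, loose, upright. Origin: centre of its underside. Leave it.
- tape_roll: Roll of brown packing tape lying flat, 96 mm across, 48 mm high, loose. Origin: centre of its underside. Leave it.
Things that resemble listed ones, but are neither listed nor needed, are in the scene too. Leave any yellow look-alike of the power_block alone.

How it is judged:
By the outcome, as a careful person would: the job done as asked, in the order asked, and still so for the second after the job is handed in, with the robot touching nothing.
It also fails if it takes over 51 s, if anything falls off the work surface, if the arm or the gripper's body presses on something with over 40 N, if the wrist force passes 120 N, or if a joint passes its speed limit or range.

### The arm

A 6-joint arm with a two-finger parallel gripper is mounted at the origin on the work surface. World frame = base frame: x ahead of the robot, y to its left, z up, the work surface at z = 0. Lengths are in m, angles in rad, forces in N, time in s.
With the tool pointing down it reaches from about 0.225 to 0.725 m from the base axis. Payload 3.1 kg.
Tool frame: the origin (TCP) lies at the very end of the fingers, on their centre line; the grasp point (between the pads) lies 19 mm behind it (arm.grip_depth is the distance from the TCP to the grasp point, in m); z points along the fingers, y is the line along which they close (so a half turn about z gives the same grasp; the last joint's range is limited). The gripper opens to 85 mm and grips with 20 to 120 N. Pads are 22 mm wide; open, the fingers measure 114 mm over their backs; the gripper's body (76 mm by 85 mm) begins 54 mm behind the grasp point. The pads swing forward as they close: fully open they stand 13 mm farther back than shut.
Start: joints at [-1.449, 0.048, 0.099, 1.622, 0, 1.443], TCP at [0.13, -0.509, 0.211] pointing down, gripper open.
Joint ranges: [-2.91, 2.91], [-0.99, 1.94], [-1.21, 1.42], [-2.12, 2.29], [-1.49, 1.47], [-3.14, 3.14]. Speed limits (rad/s): [2.79, 2.79, 3.14, 3.14, 3.14, 3.14].

### API

Orientations are given as a unit quaternion [x, y, z, w].
In Python, from rig import arm gives the robot as it stands. The module is installed in compiled form; this text tells all that it offers.
- The arm moves only by the tool drive_tool, never from a script. Its argument "deltas" is one flat list of numbers, 7 for each row, row after row: the shift along the tool's x, y, z in cm, then the turn, a rotation vector about the tool's x, y, z in rad, then the finger opening in cm, from 0 to 8.54. In form: [dx, dy, dz, wx, wy, wz, claw, dx, dy, dz, wx, wy, wz, claw, ...]. A call has 1 to 12 rows; each row is the pose to reach, as a shift and turn from the pose commanded when the call began, along the tool's axes at that moment; what a row does not reach only later rows make up. A row lasts 1/8 s, in which the tool goes at most 62.5 mm and 10.7 degrees, less where a joint would pass 70% of its speed; a pose out of reach is approached as far as the arm can. A call with a gripper value outside its range is refused whole. The fingers move at their own pace and stop on an object; "squeeze" is the grip in N (left out, the last holds). Time passes only in rows, so rows that repeat a pose let the fingers close. It gives the time, the measured TCP pose, the force and the opening at its end, in the units of the state.
- arm.observe(): the state, without advancing time (a new reading comes with each control period).
- arm.camera(name): name is "scene" or "side" or "wrist"; returns a dict with "img" (420x560x3 uint8, blue, green, red), "vfov" (degrees; the focal length in pixels is half the picture's height over the tangent of half this angle, whatever the lens; pixels are square), "cx", "cy" (the principal point, pixels), "D" ([k1, k2, p1, p2, k3] as OpenCV has them; the pictures are not rectified), "position" and "rotation" of the camera in the world. Camera axes: x right, y down, z forward; pixel columns grow to the right and rows downward; lengths in m; the calibration is good to about 2 mm. A picture is of the moment at which its call begins. There is no depth.
- arm.sign_off(): hands the job in, once; it reports no verdict.
The state is a dict: "t": time; "joints": joint angles; "joint_vel": joint speeds; "effort": joint torques, N m; "eef_pos": TCP position; "orientation": TCP orientation; "force": force on the tool from outside, world axes, zero at the start; "moment": the same for the moment, N m; "opening": finger opening in m.
Only numpy, scipy, OpenCV 4.12 (cv2) and the standard library are available. Lean on these libraries where they do the work, as an engineer would, in place of code of your own. Each camera call takes 0.05 s, during which the arm holds its last target. There are 200 camera calls.

## Working session

There is one attempt and no reset: what is moved stays moved. The work goes in short steps, Python scripts to look and compute and a tool call to move; the robot and the scene stay as the last step left them, time stands still between calls to the robot, and variables do not carry over. Pictures are saved under pics/ and viewed, on a budget of 10 in all, crops included, one or two more only if the job needs it, and the job is handed in when it is done.

Besides the shell and the picture viewer there is one more tool, called after "Call:" by a JSON object that holds its "fn" and its "kwargs". drive_tool: Moves the arm, as the interface text tells. Its arguments: {"type":"object","properties":{"deltas":{"type":"array"},"squeeze":{"type":"number"}},"required":["deltas"]}

```bash
mkdir -p pics; cat > h.py <<'E'
import numpy as np, cv2, pickle
from scipy.spatial.transform import Rotation as R
def K(c):
    f=c["img"].shape[0]/2/np.tan(np.radians(c["vfov"])/2)
    return np.array([[f,0,c["cx"]],[0,f,c["cy"]],[0,0,1.]])
def rot(c):
    r=np.array(c["rotation"],float)
    return r if r.shape==(3,3) else R.from_quat(r).as_matrix()
def ray(c,uv):
    p=cv2.undistortPoints(np.array(uv,float).reshape(-1,1,2),K(c),np.array(c["D"],float)).reshape(-1,2)
    d=np.c_[p,np.ones(len(p))]@rot(c).T
    return np.array(c["position"],float),d
def plane(c,uv,z):
    o,d=ray(c,uv); return o+d*((z-o[2])/d[:,2])[:,None]
def proj(c,P):
    Rm=rot(c); q=(np.array(P,float).reshape(-1,3)-np.array(c["position"]))@Rm
    return cv2.projectPoints(q,np.zeros(3),np.zeros(3),K(c),np.array(c["D"],float))[0].reshape(-1,2)
def tri(cs,uvs):
    A=np.zeros((3,3));b=np.zeros(3)
    for c,uv in zip(cs,uvs):
        o,d=ray(c,[uv]);d=d[0]/np.linalg.norm(d[0]);M=np.eye(3)-np.outer(d,d);A+=M;b+=M@o
    return np.linalg.solve(A,b)
def snap(name,tag):
    from rig import arm
    c=arm.camera(name);pickle.dump(c,open(f"pics/{tag}.pkl","wb"));cv2.imwrite(f"pics/{tag}.png",c["img"]);return c
def load(tag): return pickle.load(open(f"pics/{tag}.pkl","rb"))
E
python3 - <<'E'
from h import *
from rig import arm
for n in ("scene","side"):
    c=snap(n,n+"0"); print(n,c["position"],c["rotation"],c["vfov"],c["D"])
    cv2.imwrite(f"pics/{n}0b.png",cv2.resize(c["img"],(800,600)))
print(arm.observe())
E
```

```text
scene [1.07033027 0.76665661 0.73258066] [ 0.24440487  0.8414344  -0.45856834 -0.14822104] 57.35740107262821 [-0.10365453  0.          0.          0.          0.        ]
side [-0.24041869  0.79986823  0.84916147] [-0.32815862  0.81708714 -0.44386971  0.16631358] 49.405479270540944 [-0.11919427  0.          0.          0.          0.        ]
{'t': 0.1, 'joints': array([-1.44880372e+00,  4.86753708e-02,  9.77263393e-02,  1.62202700e+00,
        1.35640151e-06,  1.44295973e+00]), 'joint_vel': array([ 0.00095742, -0.00074678,  0.00377994, -0.00099145,  0.00017473,
        0.00162542]), 'effort': array([ 3.58627694e-03, -3.39852118e+01,  3.20934498e+01,  1.57591392e-02,
       -2.26480006e-04, -1.90356722e-06]), 'eef_pos': array([ 0.12969421, -0.50809235,  0.21012085]), 'orientation': array([ 9.92207722e-01,  1.24589925e-01,  3.86273940e-06, -1.08984633e-03]), 'force': array([-0.49513178, -0.80334315,  0.56644953]), 'moment': array([-0.04741969, -0.04512843,  0.04777259]), 'opening': 0.08534002780711018}
```

View pics/scene0b.png

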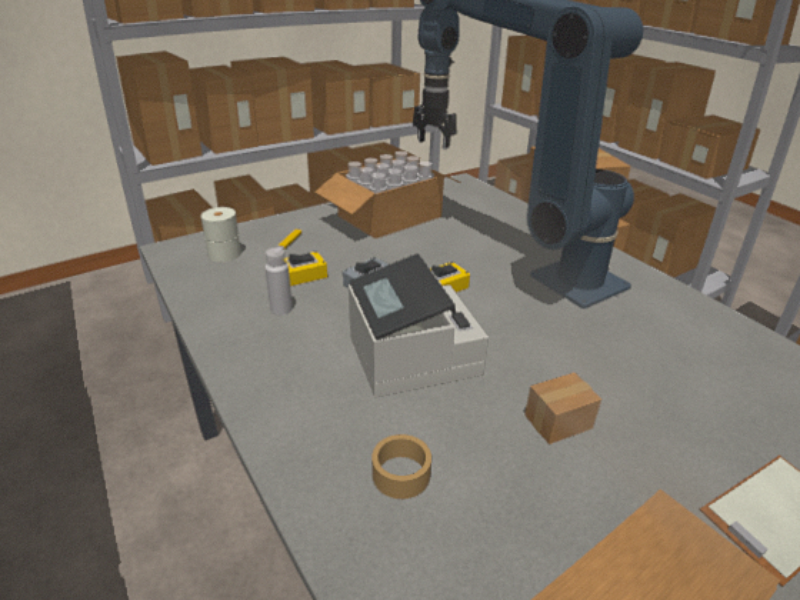

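View pics/side0b.png

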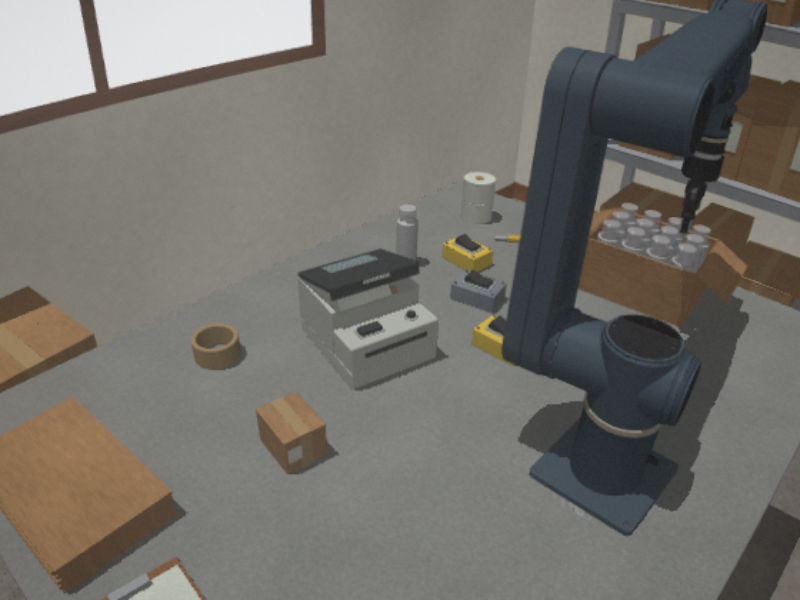

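The scene picture (800x600) shows the open-lidded printer near (415,320), the grey power block near (365,270) between two yellow look-alikes, the can at (278,280), the tape at (402,465) and the carton at (563,407). In the side picture the bar key is near (370,328), the round key near (411,314), and the grey block near (478,288).

```bash
python3 - <<'E'
from h import *
s=load("side0"); sc=load("scene0")
k=plane(s,np.array([[370,328],[411,314]])*.7,.11)
print("keys",k.round(4)); d=k[0]-k[1]; print("dist",np.linalg.norm(d)); yaw=np.arctan2(-d[0],d[1]); print("yaw",yaw)
ux=np.array([np.cos(yaw),np.sin(yaw),0]); uy=np.array([-np.sin(yaw),np.cos(yaw),0])
o=k[0]+.08*ux-.04*uy; o[2]=0; print("origin",o)
# lid front corners: side (310,290)?(418,268) ; scene (376,335),(453,300)
print("block approx", plane(s,np.array([[478,288]])*.7,.045), "tri rocker",tri([s,sc],[np.array([478,281])*.7,np.array([368,266])*.7]))
print("can",plane(s,np.array([[407,262]])*.7,0),"carton",plane(s,np.array([[291,415]])*.7,.075))
for n,c,b in(("side",s,(420,240,540,350)),("scene",sc,(330,235,500,400))):
    x0,y0,x1,y1=[int(v*.7) for v in b]
    cv2.imwrite(f"pics/{n}c.png",cv2.resize(c["img"][y0:y1,x0:x1],None,fx=4.5,fy=4.5,interpolation=cv2.INTER_CUBIC))
a=cv2.imread("pics/sidec.png");b=cv2.imread("pics/scenec.png")
print(a.shape,b.shape)
H=max(a.shape[0],b.shape[0]);W=a.shape[1]+b.shape[1]
m=np.zeros((H,W,3),np.uint8);m[:a.shape[0],:a.shape[1]]=a;m[:b.shape[0],a.shape[1]:]=b
f=min(800/W,600/H);print(f,a.shape[1]*f);cv2.imwrite("pics/mont.png",cv2.resize(m,None,fx=f,fy=f))
E
```

```text
keys [[0.4702 0.0908 0.11  ]
 [0.4456 0.0011 0.11  ]]
dist 0.09300457502798065
yaw -0.26712945490534357
origin [0.53676569 0.03113623 0.        ]
block approx [[ 0.46595451 -0.25410903  0.045     ]] tri rocker [ 0.48206486 -0.27616729  0.04941342]
can [[ 0.70988707 -0.28262736  0.        ]] carton [[0.4234936  0.32628939 0.075     ]]
(342, 378, 3) (522, 540, 3)
0.8714596949891068 329.4117647058824
```

View pics/mont.png

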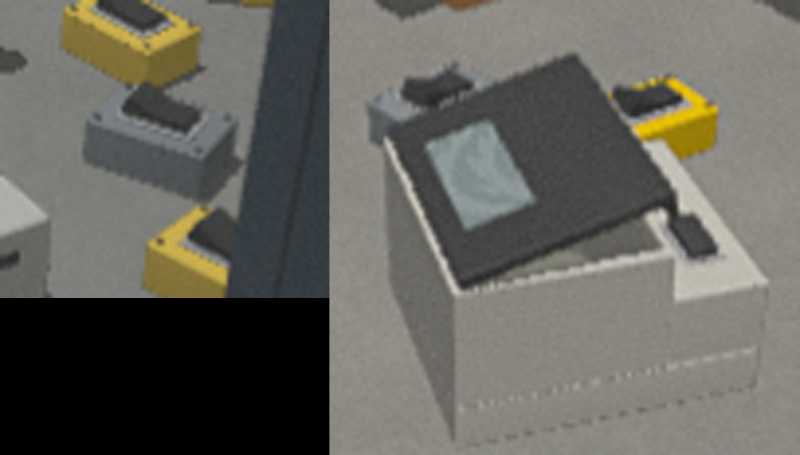

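The crop shows the lid open (the lid front edge is high and partly hides the block in the scene view). The grey block's raised rocker end appears at the left of the side crop (125,90), that is, away from the robot. I will move to look down on it from near.

Call:
{"fn": "drive_tool", "kwargs": {"deltas": [0, 0, -6, 0, 0, -0.15, 4, 0, 0, -12, 0, 0, -0.3, 0, 38, -32, -18, 0, 0, -1.3, 0, 38, -32, -18, 0, 0, -1.3, 0, 38, -32, -18, 0, 0, -1.3, 0, 38, -32, -18, 0, 0, -1.3, 0, 38, -32, -18, 0, 0, -1.3, 0, 38, -32, -18, 0, 0, -1.3, 0, 38, -32, -18, 0, 0, -1.3, 0, 38, -32, -18, 0, 0, -1.3, 0, 38, -32, -18, 0, 0, -1.3, 0, 38, -32, -18, 0, 0, -1.3, 0], "squeeze": 20}}

```text
t: 1.6
eef_pos: [0.4187, -0.1047, 0.3908]
orientation: [0.714, 0.7, -0.001, -0.0]
force: [-0.1, -1.2, -0.2]
opening: 0.0
```

Call:
{"fn": "drive_tool", "kwargs": {"deltas": [0, 0, 0, 0, 0, -1.3, 0, 0, 0, 0, 0, 0, -1.3, 0, 0, 0, 0, 0, 0, -1.3, 0, 0, 0, 0, 0, 0, -1.3, 0, 0, 0, 0, 0, 0, -1.3, 0, 0, 0, 0, 0, 0, -1.3, 0, 0, 0, 0, 0, 0, -1.3, 0, 0, 0, 0, 0, 0, -1.3, 0, 0, 0, 0, 0, 0, -1.3, 0]}}

```text
t: 2.72
eef_pos: [0.4184, -0.1058, 0.3911]
orientation: [0.148, 0.989, -0.0, -0.0]
force: [-0.3, 0.0, -1.3]
opening: -0.0001
```

```bash
python3 - <<'E'
from h import *
from rig import arm
c=snap("wrist","w1"); o=arm.observe(); print(o["t"],o["joints"].round(3),o["eef_pos"],o["orientation"],o["force"]); print(c["position"],rot(c).round(3),c["vfov"])
cv2.imwrite("pics/w1b.png",cv2.resize(c["img"],(800,600)))
E
```

```text
2.775 [-0.402 -0.06   0.366  1.996 -0.    -0.107] [ 0.41848315 -0.10547876  0.39114906] [ 1.47216302e-01  9.89104318e-01 -3.19109776e-05 -8.45824695e-05] [-0.21115293  0.31314847  0.16052607]
[ 0.35299898 -0.08566318  0.55342633] [[ 0.292  0.921  0.257]
 [ 0.956 -0.281 -0.079]
 [-0.001  0.269 -0.963]] 63.93825134272429
```

View pics/w1b.png

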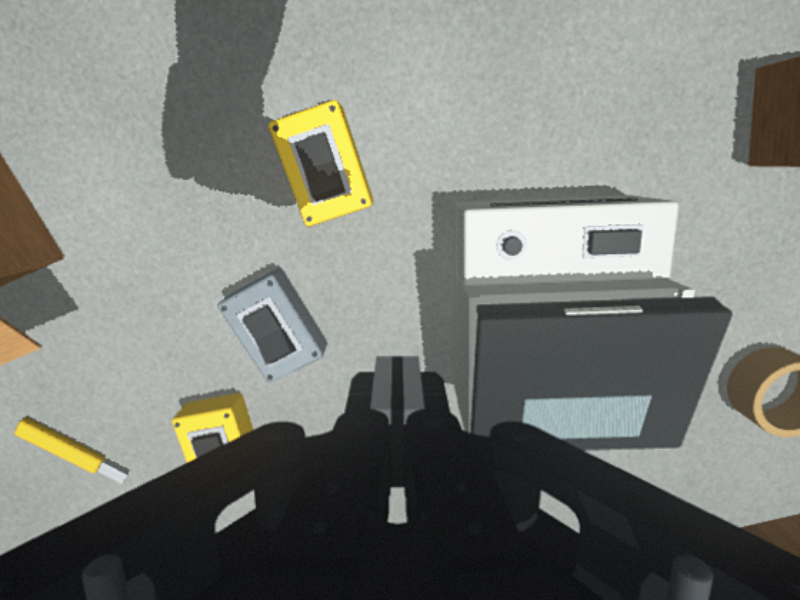

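The wrist view shows (800x600): the round key at (512,244), the bar key at (614,241), the lid front corners at (478,307) and (730,308), and the grey block's screws at (231,308), (270,283), (316,354), (270,377).

```bash
python3 - <<'E'
from h import *
from scipy.optimize import least_squares
c=load("w1")
g=cv2.cvtColor(c["img"],cv2.COLOR_BGR2GRAY)
def dark(cx,cy,w,h,th):
    x0,y0=int((cx-w)*.7),int((cy-h)*.7);p=g[y0:int((cy+h)*.7),x0:int((cx+w)*.7)]
    m=(p<th).astype(np.uint8);n,l,st,ce=cv2.connectedComponentsWithStats(m);i=1+np.argmax(st[1:,4]);return ce[i]+[x0,y0],st[i]
(rk,s1),(bk,s2)=dark(512,244,20,20,110),dark(614,241,40,24,110)
print(rk/.7,s1,bk/.7,s2)
k=plane(c,[bk,rk],.11);d=k[0]-k[1];print("keys",k.round(4),"dist",np.linalg.norm(d))
yaw=np.arctan2(-d[0],d[1]);ux=np.array([np.cos(yaw),np.sin(yaw),0]);uy=np.array([-np.sin(yaw),np.cos(yaw),0])
fl=plane(c,np.array([[465,210],[677,203]])*.7,.10);e=fl[1]-fl[0];print("front edge",fl.round(4),np.linalg.norm(e),"yaw",np.arctan2(-e[0],e[1]),"keys yaw",yaw)
o=(k[0]+k[1])/2+.08*ux+.0075*uy;o[2]=0;print("printer",o.round(4)," from edge",((fl[0]+fl[1])/2+.115*ux).round(4))
hinge=o+.11*ux+[0,0,.138]
def pt(th,r,y): return hinge+y*uy-ux*(r*np.cos(th)+.012*np.sin(th)) + np.array([0,0,1])*(r*np.sin(th)+.012*np.cos(th))
for y,uv in((-.1,(478,306)),(.1,(729,309))):
    r=least_squares(lambda t:(proj(c,pt(t[0],.155,y))-np.array(uv)*.7).ravel(),[.4]);print("th",r.x,r.fun)
print("lid_press .3/.4/.5",[pt(t,.115,0).round(4) for t in(.3,.4,.5)],"shut",pt(0,.115,0))
q=plane(c,np.array([(231,308),(270,283),(316,354),(270,377)])*.7,.045);b=q.mean(0);print("screws",q.round(4),"block",b)
ax=(q[2]+q[3]-q[0]-q[1]);print("long axis yaw",np.arctan2(ax[1],ax[0]),[np.linalg.norm(q[i]-q[i-1]) for i in range(4)])
ax/=np.linalg.norm(ax)
s=load("side0");
for lab,z0,z1 in(("far raised",.055,.066),("near raised",.066,.055)):
    print(lab,(proj(s,[b-ax*.028+[0,0,z0-.045],b+ax*.027+[0,0,z1-.045]])/.7-[420,240])*4.5*.7*.871)
print("rocker_high",b+.017*ax,"end",b+.022*ax)
E
```

```text
[510.96181047 245.60113154] [  7  10  14  13 101] [613.40806105 241.02790365] [ 10   9  38  18 599]
keys [[ 0.4774  0.0852  0.11  ]
 [ 0.4539 -0.006   0.11  ]] dist 0.09422991729435817
front edge [[ 0.4111 -0.0374  0.1   ]
 [ 0.4623  0.1509  0.1   ]] 0.19519581707663344 yaw -0.2655372421995933 keys yaw -0.2521655054612969
printer [0.545  0.0269 0.    ]  from edge [0.5481 0.0281 0.1   ]
th [0.21612569] [-2.7158802   0.98386244]
th [0.27700051] [ 3.66541654 -4.96023394]
lid_press .3/.4/.5 [array([0.5417, 0.0277, 0.1834]), array([0.5444, 0.027 , 0.1938]), array([0.5482, 0.0261, 0.2037])] shut [0.54014719 0.02814357 0.15      ]
screws [[ 0.4462 -0.3058  0.045 ]
 [ 0.4321 -0.2545  0.045 ]
 [ 0.5249 -0.2344  0.045 ]
 [ 0.5362 -0.2945  0.045 ]] block [ 0.48487707 -0.27228906  0.045     ]
long axis yaw 0.16971972646679345 [np.float64(0.09076179572757652), np.float64(0.053164521806062126), np.float64(0.09492975158370948), np.float64(0.0610692246416306)]
far raised [[184.965759   115.11384734]
 [128.08976701  84.07506272]]
near raised [[186.2408239  103.961671  ]
 [127.06543116  95.13261227]]
rocker_high [ 0.50163282 -0.26941766  0.045     ] end [ 0.50656098 -0.26857313  0.045     ]
```

Call:
{"fn": "drive_tool", "kwargs": {"deltas": [-3, 6, 5, 0, 0, 0, 0, -6, 12, 10, 0, 0, 0, 0, -7.8, 16.3, 13, 0, 0, 0, 0, -7.8, 16.3, 16, 0, 0, 0, 0, -7.8, 16.3, 18.1, 0, 0, 0, 0, -7.8, 16.3, 18.1, 0, 0, 0, 0, -7.8, 16.3, 18.1, 0, 0, 0, 0]}}

```text
t: 3.65
eef_pos: [0.5409, 0.0285, 0.2116]
orientation: [0.146, 0.989, 0.0, 0.001]
force: [0.1, 0.4, 0.9]
opening: -0.0001
```

Call:
{"fn": "drive_tool", "kwargs": {"deltas": [0, 0, 1, 0, 0, 0, 0, 0, 0, 2, 0, 0, 0, 0, 0, 0, 2.6, 0, 0, 0, 0, 0, 0, 3.1, 0, 0, 0, 0, 0, 0, 3.6, 0, 0, 0, 0, 0, 0, 4.1, 0, 0, 0, 0]}}

```text
t: 4.4
eef_pos: [0.5405, 0.029, 0.169]
orientation: [0.145, 0.989, 0.0, 0.0]
force: [-1.0, -0.1, -0.3]
opening: -0.0001
```

Call:
{"fn": "drive_tool", "kwargs": {"deltas": [0, 0, 0.5, 0, 0, 0, 0, 0, 0, 1.0, 0, 0, 0, 0, 0, 0, 1.4, 0, 0, 0, 0, 0, 0, 1.7, 0, 0, 0, 0, 0, 0, 1.9, 0, 0, 0, 0, 0, 0, 2.0, 0, 0, 0, 0]}}

```text
t: 5.15
eef_pos: [0.5404, 0.029, 0.1491]
orientation: [0.145, 0.989, 0.0, -0.0]
force: [-0.9, 0.2, 1.1]
opening: -0.0001
```

```bash
python3 - <<'E'
from h import *
from rig import arm
c=snap("wrist","w2"); d=snap("scene","sc2")
a=cv2.resize(c["img"],(400,300));b=d["img"][150:300,220:370]
m=np.hstack([cv2.resize(c["img"],(600,450))[:,100:500],cv2.resize(b,(400,450),interpolation=cv2.INTER_CUBIC)])
cv2.imwrite("pics/m2.png",m);print(arm.observe()["force"])
E
```

```text
[ 0.47011883 -0.33221542  0.65427219]
```

View pics/m2.png

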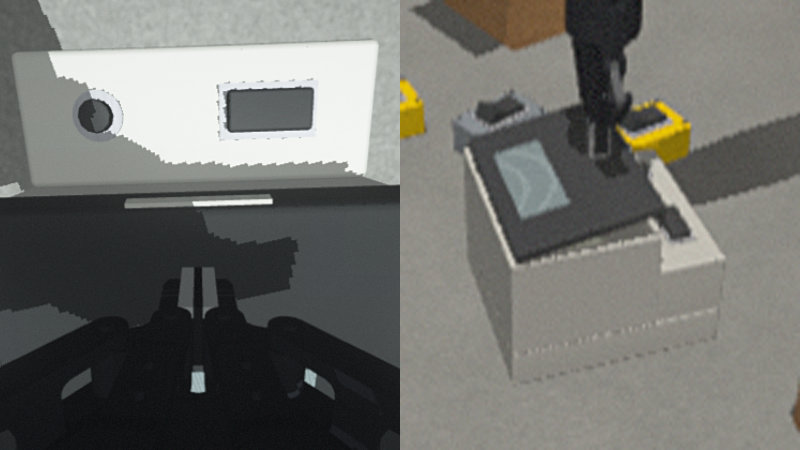

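The wrist half shows the fingertip on the lid's centre with the bar key clear; the scene half shows the lid still slightly open (a thin wedge at the side wall). I will push on until the force rises.

Call:
{"fn": "drive_tool", "kwargs": {"deltas": [0, 0, 0.1, 0, 0, 0, 0, 0, 0, 0.2, 0, 0, 0, 0, 0, 0, 0.3, 0, 0, 0, 0]}}

```text
t: 5.62
eef_pos: [0.5405, 0.0289, 0.1462]
orientation: [0.145, 0.989, -0.0, 0.0]
force: [-0.1, 0.2, 1.8]
opening: 0.0002
```

Call:
{"fn": "drive_tool", "kwargs": {"deltas": [0, 0, 0.1, 0, 0, 0, 0, 0, 0, 0.2, 0, 0, 0, 0, 0, 0, 0.3, 0, 0, 0, 0]}}

```text
t: 6.0
eef_pos: [0.5404, 0.029, 0.1431]
orientation: [0.145, 0.989, 0.0, -0.0]
force: [-0.3, -0.2, 2.0]
opening: 0.0
```

Call:
{"fn": "drive_tool", "kwargs": {"deltas": [0, 0, 0.1, 0, 0, 0, 0, 0, 0, 0.2, 0, 0, 0, 0, 0, 0, 0.3, 0, 0, 0, 0]}}

```text
t: 6.38
eef_pos: [0.5404, 0.029, 0.1401]
orientation: [0.145, 0.989, -0.0, -0.0]
force: [-1.2, 0.5, 1.6]
opening: -0.0001
```

```bash
python3 - <<'E'
from h import *
from rig import arm
d=snap("scene","sc3");s=snap("side","s3"); c=snap("wrist","w3")
f=lambda i:cv2.resize(i,(400,400),interpolation=cv2.INTER_CUBIC)
m=np.hstack([f(d["img"][165:275,240:350]),f(s["img"][165:275,205:315])])
cv2.imwrite("pics/m3.png",m);o=arm.observe();print(o["force"],o["eef_pos"],o["t"])
tip=o["eef_pos"]; print("tip proj in crops",(proj(d,tip)-[240,165])*400/110,(proj(s,tip)-[205,165])*400/110, "wrist",proj(c,tip)/.7)
E
```

```text
[-0.36118205  0.32098794 -0.31574054] [0.54056154 0.02893157 0.1400315 ] 6.525
tip proj in crops [[193.65538038 164.52557031]] [[188.63066567 133.54525242]] wrist [[396.79642517 359.43149303]]
```

View pics/m3.png

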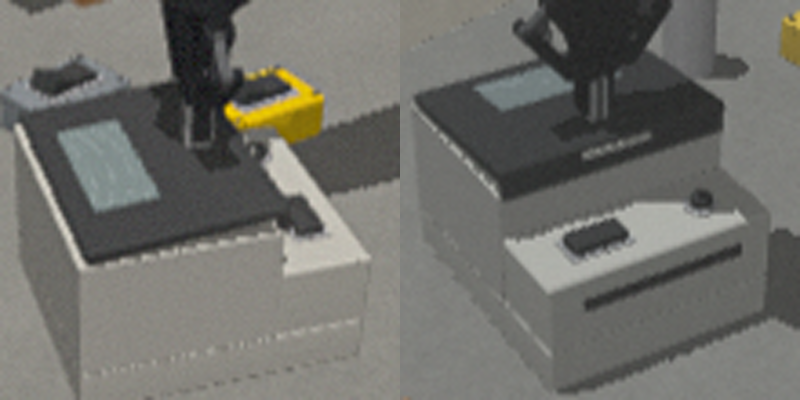

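In both views the fingertip is on the lid and the lid is nearly level, with a thin wedge left. The visible tip is about 4 px higher than the reported TCP, so the true tip is some mm above it. I'll continue down until the force rises.

Call:
{"fn": "drive_tool", "kwargs": {"deltas": [0, 0, 0.1, 0, 0, 0, 0, 0, 0, 0.2, 0, 0, 0, 0, 0, 0, 0.3, 0, 0, 0, 0]}}

```text
t: 6.9
eef_pos: [0.5404, 0.029, 0.1372]
orientation: [0.145, 0.989, 0.0, -0.0]
force: [-1.6, 0.5, 2.0]
opening: -0.0003
```

Call:
{"fn": "drive_tool", "kwargs": {"deltas": [0, 0, 0.1, 0, 0, 0, 0, 0, 0, 0.2, 0, 0, 0, 0, 0, 0, 0.3, 0, 0, 0, 0]}}

```text
t: 7.28
eef_pos: [0.5404, 0.029, 0.1341]
orientation: [0.145, 0.989, 0.0, -0.0]
force: [-0.7, 0.5, 1.2]
opening: 0.0002
```

```bash
python3 - <<'E'
from h import *
d=load("sc3");s=load("s3");k=110/400
print(tri([d,s],[np.array([200,148])*k+[240,165],np.array([198,121])*k+[205,165]]))
# lid front-left/right top corners in sc3/s3: scene corner near (y=+.1) front, side front-left
print("lid y+ front?",plane(s,[np.array([103,187])*k+[205,165],np.array([322,115])*k+[205,165]],.15))
E
```

```text
[0.53362185 0.02601662 0.15246436]
lid y+ front? [[ 0.52276977  0.13557624  0.15      ]
 [ 0.47407672 -0.05369314  0.15      ]]
```

Call:
{"fn": "drive_tool", "kwargs": {"deltas": [0, 0, 0.1, 0, 0, 0, 0, 0, 0, 0.2, 0, 0, 0, 0, 0, 0, 0.3, 0, 0, 0, 0]}}

```text
t: 7.65
eef_pos: [0.5404, 0.029, 0.1311]
orientation: [0.145, 0.989, 0.0, -0.0]
force: [-1.4, -0.1, 2.3]
opening: 0.0002
```

Call:
{"fn": "drive_tool", "kwargs": {"deltas": [0, 0, 0.1, 0, 0, 0, 0, 0, 0, 0.2, 0, 0, 0, 0, 0, 0, 0.3, 0, 0, 0, 0]}}

```text
t: 8.02
eef_pos: [0.5405, 0.029, 0.1298]
orientation: [0.145, 0.989, 0.0, 0.0]
force: [-4.0, 1.4, 11.0]
opening: 0.0002
```

```bash
python3 - <<'E'
from h import *
from rig import arm
d=snap("scene","sc4");s=snap("side","s4")
f=lambda i:cv2.resize(i,(400,400),interpolation=cv2.INTER_CUBIC)
m=np.hstack([f(d["img"][165:275,240:350]),f(s["img"][165:275,205:315])])
cv2.imwrite("pics/m4.png",m);o=arm.observe();print(o["force"],o["eef_pos"],o["effort"],o["t"])
E
```

```text
[-2.72305371  0.48650887  7.86506866] [0.54049105 0.02902127 0.12988917] [-3.42518818e-01 -3.16290629e+01  3.00337243e+01 -1.61046758e+00
 -5.47705684e-02 -2.47313619e-04] 8.125
```

View pics/m4.png

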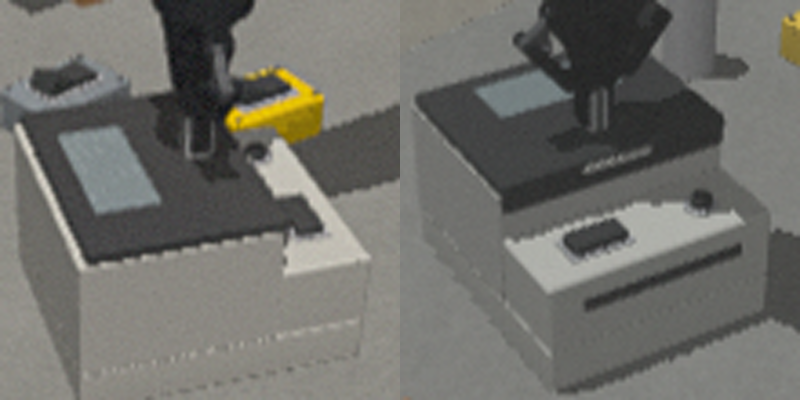

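The lid's edge is now flush with the side wall in the scene half, with no wedge left, and the force jumped to about 10 N, so the lid is shut. The contact height says the shut tip lies about 20 mm above the reported TCP. I'll lift off and look at the rocker from near.

Call:
{"fn": "drive_tool", "kwargs": {"deltas": [0, 0, -5, 0, 0, 0, 0, 0, 0, -11, 0, 0, 0, 0, -2, -6, -11, 0, 0, 0, 0, -5, -12, -11, 0, 0, 0, 0, -8, -18, -11, 0, 0, 0, 0, -11.5, -24, -11, 0, 0, 0, 0, -11.5, -28, -11, 0, 0, 0, 0, -11.5, -28, -11, 0, 0, 0, 0, -11.5, -28, -11, 0, 0, 0, 0]}}

```text
t: 9.25
eef_pos: [0.5701, -0.2724, 0.2377]
orientation: [0.146, 0.989, 0.0, -0.0]
force: [0.6, 1.3, 0.0]
opening: 0.0
```

```bash
python3 - <<'E'
from h import *
from rig import arm
c=snap("wrist","w5"); o=arm.observe(); print(o["t"],o["joints"].round(3),o["eef_pos"],o["orientation"],o["force"],c["position"])
cv2.imwrite("pics/w5b.png",cv2.resize(c["img"],(800,600)))
E
```

```text
9.3 [-0.551  0.351  0.502  1.722  0.    -0.26 ] [ 0.57026137 -0.27159122  0.23808178] [1.45082037e-01 9.89419606e-01 2.15683875e-04 1.69762048e-05] [-0.3481516  -0.67598183  0.47712974] [ 0.50463214 -0.25269973  0.39999987]
```

View pics/w5b.png

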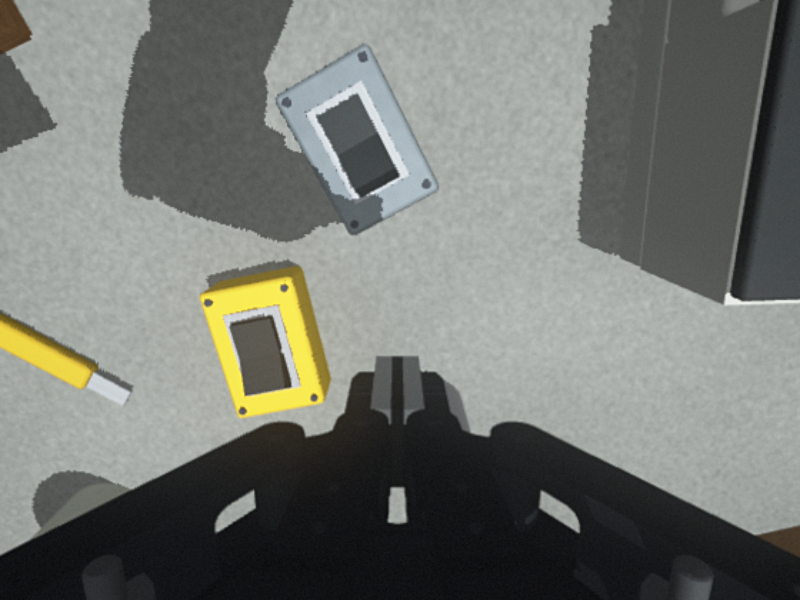

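The view shows the grey block with screws at (287,102), (363,56), (428,185), (353,225). The rocker crease runs from (341,158) to (382,137), and the half away from the robot is darker with its end face visible at (380,188), which suggests that half is raised.

```bash
python3 - <<'E'
from h import *
c=load("w5")
q=plane(c,np.array([(287,102),(363,56),(428,185),(353,225)])*.7,.045);b=q.mean(0)
print("screws",q.round(4),"block",b,[np.linalg.norm(q[i]-q[i-1]).round(4) for i in range(4)])
ax=(q[2]+q[3]-q[0]-q[1]);ax/=np.linalg.norm(ax);print("yaw",np.arctan2(ax[1],ax[0]))
ay=np.array([-ax[1],ax[0],0])
P=lambda x,y,z:(proj(c,b+x*ax+y*ay+[0,0,z-.045])/.7).round(0).tolist()
for n,s in(("far raised",1),("near raised",-1)):
    print(n,[P(s*x,y,z) for x,z in((-.028,.055),(0,.0548),(.0258,.066)) for y in(-.016,.016)])
h=b+.017*ax;h[2]=.062;e=b+.022*ax;e[2]=.054;print("high",h,"end",e)
# printer ledge seen? printer from w3 (lid near shut), keys
w=load("w3");g=cv2.cvtColor(w["img"],cv2.COLOR_BGR2GRAY)
cv2.imwrite("pics/w3b.png",cv2.resize(w["img"],(800,600)))
E
```

```text
screws [[ 0.444  -0.3132  0.045 ]
 [ 0.4317 -0.2544  0.045 ]
 [ 0.5251 -0.2355  0.045 ]
 [ 0.5368 -0.296   0.045 ]] block [ 0.48440863 -0.27476339  0.045     ] [np.float64(0.0944), np.float64(0.06), np.float64(0.0953), np.float64(0.0617)]
yaw 0.19145564828447853
far raised [[[316.0, 117.0]], [[358.0, 93.0]], [[337.0, 155.0]], [[378.0, 132.0]], [[354.0, 190.0]], [[396.0, 167.0]]]
near raised [[[357.0, 192.0]], [[397.0, 170.0]], [[337.0, 155.0]], [[378.0, 132.0]], [[315.0, 118.0]], [[358.0, 94.0]]]
high [ 0.50109801 -0.2715285   0.062     ] end [ 0.50600665 -0.27057706  0.054     ]
```

Call:
{"fn": "drive_tool", "kwargs": {"deltas": [3, -0.9, 4, 0, 0, 0, 0, 6.2, -1.8, 8, 0, 0, 0, 0, 6.2, -1.8, 13, 0, 0, 0, 0, 6.2, -1.8, 17.3, 0, 0, 0, 0, 6.2, -1.8, 17.3, 0, 0, 0, 0, 6.2, -1.8, 17.3, 0, 0, 0, 0]}}

```text
t: 10.05
eef_pos: [0.5068, -0.2714, 0.0673]
orientation: [0.145, 0.989, -0.001, 0.001]
force: [-0.6, 0.1, -0.1]
opening: -0.0003
```

Call:
{"fn": "drive_tool", "kwargs": {"deltas": [0, 0, 0.5, 0, 0, 0, 0, 0, 0, 1.0, 0, 0, 0, 0, 0, 0, 1.5, 0, 0, 0, 0, 0, 0, 1.8, 0, 0, 0, 0, 0, 0, 2.1, 0, 0, 0, 0, 0, 0, 2.4, 0, 0, 0, 0]}}

```text
t: 10.8
eef_pos: [0.5074, -0.2715, 0.0425]
orientation: [0.145, 0.989, 0.001, 0.002]
force: [3.6, 2.6, 5.9]
opening: -0.0002
```

Call:
{"fn": "drive_tool", "kwargs": {"deltas": [0, 0, 0.2, 0, 0, 0, 0, 0, 0, 0.4, 0, 0, 0, 0, 0, 0, 0.6, 0, 0, 0, 0]}}

```text
t: 11.18
eef_pos: [0.5063, -0.2723, 0.0358]
orientation: [0.145, 0.989, -0.001, 0.001]
force: [2.7, 0.9, 4.2]
opening: -0.0003
```

Call:
{"fn": "drive_tool", "kwargs": {"deltas": [0, 0, 0.15, 0, 0, 0, 0, 0, 0, 0.3, 0, 0, 0, 0]}}

```text
t: 11.42
eef_pos: [0.5059, -0.2723, 0.034]
orientation: [0.145, 0.989, -0.001, 0.001]
force: [-0.9, 2.4, 14.3]
opening: -0.0003
```

Call:
{"fn": "drive_tool", "kwargs": {"deltas": [0, 0, -5, 0, 0, 0, 0, 0, 0, -11, 0, 0, 0, 0, 0, 0, -17, 0, 0, 0, 0, 3, 5, -20, 0, 0, 0, 0, 6, 10, -23, 0, 0, 0, 0, 8.4, 15.4, -26, 0, 0, 0, 0, 8.4, 15.4, -26, 0, 0, 0, 0, 8.4, 15.4, -26, 0, 0, 0, 0, 8.4, 15.4, -26, 0, 0, 0, 0]}}

```text
t: 12.55
eef_pos: [0.4687, -0.1012, 0.2899]
orientation: [0.146, 0.989, -0.0, -0.002]
force: [-0.4, -0.3, -0.4]
opening: 0.0002
```

```bash
python3 - <<'E'
from h import *
from rig import arm
c=snap("wrist","w6"); sc=snap("scene","sc6"); o=arm.observe(); print(o["t"],o["eef_pos"],o["orientation"],o["force"],c["position"])
b=cv2.resize(c["img"],(800,600))
z=cv2.resize(sc["img"][170:210,225:285],(300,200),interpolation=cv2.INTER_CUBIC)
b[400:600,:300]=z
cv2.imwrite("pics/w6b.png",b)
E
```

```text
12.65 [ 0.46878896 -0.10116165  0.29026603] [ 1.46344052e-01  9.89231987e-01  5.84894511e-05 -1.86854416e-03] [-0.11717843 -0.56094872 -0.9184442 ] [ 0.40390655 -0.08135773  0.45252357]
```

View pics/w6b.png

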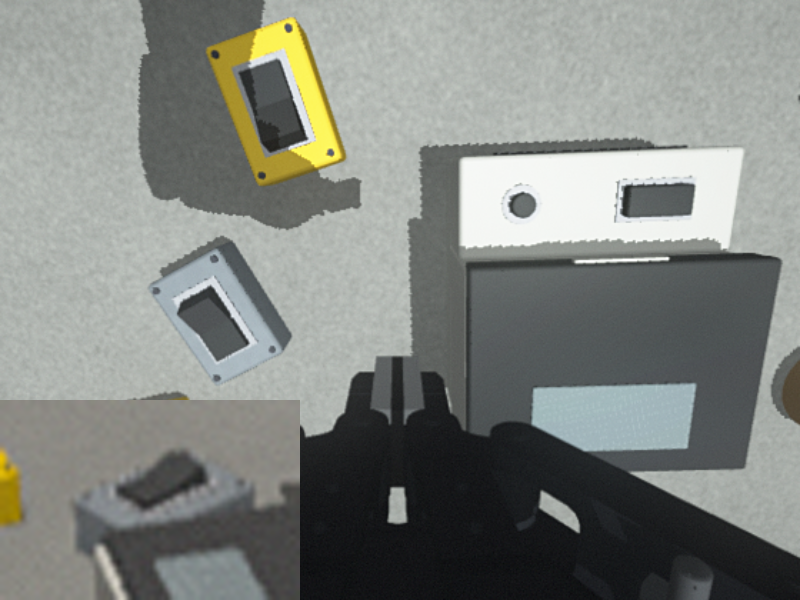

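The rocker's end nearer the robot is now raised and the far half lies level (inset: the right end is up), so it has tipped. The lid is shut, and the bar key is at (659,200) with the round key at (522,205).

```bash
python3 - <<'E'
from h import *
c=load("w6")
g=cv2.cvtColor(c["img"],cv2.COLOR_BGR2GRAY)
def dark(cx,cy,w,h,th):
    x0,y0=int((cx-w)*.7),int((cy-h)*.7);p=g[y0:int((cy+h)*.7),x0:int((cx+w)*.7)]
    m=(p<th).astype(np.uint8);n,l,st,ce=cv2.connectedComponentsWithStats(m);i=1+np.argmax(st[1:,4]);return ce[i]+[x0,y0],st[i]
(rk,s1),(bk,s2)=dark(522,205,20,20,110),dark(659,200,45,26,110)
print(rk/.7,s1,bk/.7,s2);k=plane(c,[bk,rk],.11);d=k[0]-k[1];print(k.round(4),np.linalg.norm(d),"yaw",np.arctan2(-d[0],d[1]))
t=np.array([0.4687,-.1012,.2900]);Rt=R.from_quat([.146,.989,0,-.001]).as_matrix()
tgt=k[0].copy();tgt[2]=.11-.02+.025;print("shift cm",(Rt.T@(tgt-t)*100).round(2))
# lid edges: front corners at 0.15
p=plane(c,np.array([[467,262],[780,259]])*.7,.15);print("lid front",p.round(4),np.linalg.norm(p[1]-p[0]))
E
```

```text
[521.4122449  204.44897959] [  5   6  19  17 175] [657.00579863 199.50052715] [   6    7   51   24 1084]
[[ 0.4781  0.0848  0.11  ]
 [ 0.454  -0.0059  0.11  ]] 0.09385593464363211 yaw -0.25906180720032446
shift cm [ 4.44 18.08 17.5 ]
lid front [[ 0.4735 -0.056   0.15  ]
 [ 0.5288  0.1334  0.15  ]] 0.19730694636906584
```

Call:
{"fn": "drive_tool", "kwargs": {"deltas": [1.5, 6, 3, 0, 0, 0, 0, 3, 12, 6, 0, 0, 0, 0, 4.9, 18.1, 9, 0, 0, 0, 0, 4.9, 18.1, 13, 0, 0, 0, 0, 4.9, 18.1, 17.5, 0, 0, 0, 0, 4.9, 18.1, 17.5, 0, 0, 0, 0, 4.9, 18.1, 17.5, 0, 0, 0, 0]}}

```text
t: 13.52
eef_pos: [0.4754, 0.0867, 0.1185]
orientation: [0.146, 0.989, 0.0, 0.001]
force: [-0.1, -0.7, 0.9]
opening: 0.0001
```

Call:
{"fn": "drive_tool", "kwargs": {"deltas": [0, 0, 0.6, 0, 0, 0, 0, 0, 0, 1.2, 0, 0, 0, 0, 0, 0, 1.8, 0, 0, 0, 0, 0, 0, 2.1, 0, 0, 0, 0, 0, 0, 2.3, 0, 0, 0, 0]}}

```text
t: 14.15
eef_pos: [0.4743, 0.0874, 0.0939]
orientation: [0.145, 0.989, -0.0, -0.0]
force: [0.6, 0.6, 0.1]
opening: -0.0002
```

Call:
{"fn": "drive_tool", "kwargs": {"deltas": [0, 0, 0.2, 0, 0, 0, 0, 0, 0, 0.4, 0, 0, 0, 0, 0, 0, 0.6, 0, 0, 0, 0, 0, 0, 0.8, 0, 0, 0, 0, 0, 0, 0.9, 0, 0, 0, 0]}}

```text
t: 14.78
eef_pos: [0.4746, 0.0875, 0.0856]
orientation: [0.145, 0.989, 0.0, 0.0]
force: [-1.4, -0.7, 4.5]
opening: 0.0001
```

Call:
{"fn": "drive_tool", "kwargs": {"deltas": [0, 0, 0.1, 0, 0, 0, 0, 0, 0, 0.2, 0, 0, 0, 0, 0, 0, 0.3, 0, 0, 0, 0, 0, 0, 0.3, 0, 0, 0, 0]}}

```text
t: 15.28
eef_pos: [0.4746, 0.0875, 0.0839]
orientation: [0.145, 0.989, 0.0, 0.0]
force: [-2.7, 0.0, 9.8]
opening: -0.0001
```

The force is 9.8 N against the 5 N needed, and the arm has stopped at the expected height, so the key is fully down. I'll lift and check.

Call:
{"fn": "drive_tool", "kwargs": {"deltas": [0, 0, -2, 0, 0, 0, 0, 0, 0, -7, 0, 0, 0, 0, 0, 0, -13, 0, 0, 0, 0, 4, -6, -18, 0, 0, 0, 0, 4, -12, -20, 0, 0, 0, 0, 4, -18, -20, 0, 0, 0, 0, 4, -18, -20, 0, 0, 0, 0, 4, -18, -20, 0, 0, 0, 0]}}

```text
t: 16.27
eef_pos: [0.3844, -0.0747, 0.2819]
orientation: [0.147, 0.989, -0.0, 0.0]
force: [-0.5, -0.4, 0.3]
opening: 0.0002
```

```bash
python3 - <<'E'
from h import *
from rig import arm
s=snap("side","s7"); sc=snap("scene","sc7"); w=snap("wrist","w7"); o=arm.observe(); print(o["t"],o["eef_pos"],o["force"])
f=lambda i:cv2.resize(i,(400,400),interpolation=cv2.INTER_CUBIC)
cv2.imwrite("pics/m7.png",np.hstack([f(sc["img"][165:275,240:350]),f(s["img"][165:275,205:315])]))
for a,b in(("s4","s7"),("sc4","sc7")):
    A,B=load(a)["img"],load(b)["img"]
    print(a,[ (n,int(cv2.absdiff(A[y0:y1,x0:x1],B[y0:y1,x0:x1]).mean())) for n,(x0,y0,x1,y1) in {"s4":{"key":(245,220,275,240),"carton":(175,270,235,330),"tape":(130,225,170,260),"can":(275,140,295,185)},"sc4":{"carton":(365,260,425,310),"tape":(255,300,305,350),"can":(185,170,205,222)}}[a].items()])
E
```

```text
16.425 [ 0.38460183 -0.07277435  0.28159127] [-0.40941772 -0.58106388  0.3592915 ]
s4 [('key', 2), ('carton', 1), ('tape', 1), ('can', 4)]
sc4 [('carton', 3), ('tape', 3), ('can', 3)]
```

View pics/m7.png

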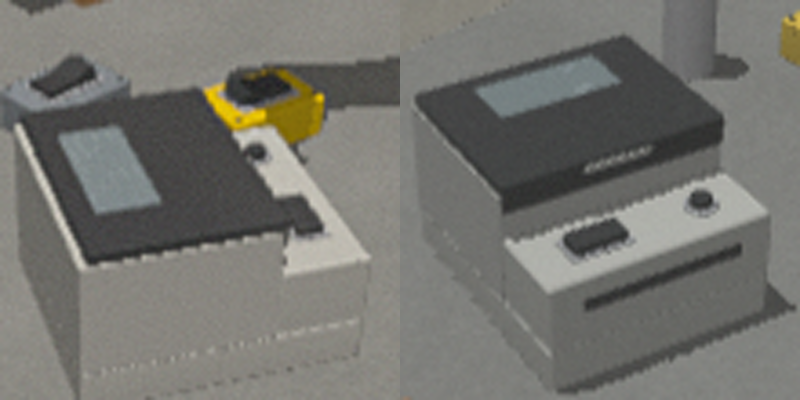

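The lid is flush, the rocker is tipped (its end nearer the robot is up), the bar key is back up, the loose things are unmoved, and the arm is clear.

```bash
python3 -c "
from rig import arm
print(arm.sign_off())"
```

```text
the job is handed in; nothing more can be done
None
```

The job is done and handed in at about 16.4 s of the 51 s allowed, in the order asked and using only the shut fingertips.

| Step | Force seen | Last check |
|---|---|---|
| Lid pushed shut at lid_press | rose from about 2 N to 11 N at the stop | flush with the side wall in the scene and side views |
| Raised end of the rocker pressed | 14 N at the stop | far half level, end nearer the robot raised |
| Long bar key pressed and released | 9.8 N at the stop (5 N is fully down) | back up, same as before in the side view |

The carton, tape roll and spray can looked the same in the pictures taken before and after. The round key and the yellow look-alikes were not touched. The arm ended clear of everything, with the force reading near zero.

- **Tip height:** The shut fingertips made contact about 20 mm higher than the reported TCP. My first lid push therefore stopped short. I found this from the pictures and the force reading, and the later pushes allowed for it.
- **Lid angle:** The starting lid angle measured 0.22 rad from one front corner and 0.28 rad from the other. I relied on the force to find the closed position instead.
- **Key position:** The side and wrist views put the bar key about 9 mm apart. I used the wrist view.

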